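# Tip the spares into the radio housing's well and close its cover

### The arm

A 6-joint arm with a two-finger parallel gripper is mounted at the origin on the work surface. World frame = base frame: x ahead of the robot, y to its left, z up, the work surface at z = 0. Lengths are in m, angles in degrees, forces in N, time in s.
With the tool pointing down it reaches from about 0.325 to 1 m from the base axis. Payload 5.1 kg.
Tool frame: the origin (TCP) lies at the very end of the fingers, on their centre line; the grasp point (between the pads) lies 19 mm behind it (bot.grasp_offset is the distance from the TCP to the grasp point, in m); z points along the fingers, y is the line along which they close (so a half turn about z gives the same grasp; the last joint's range is limited). The gripper opens to 85 mm and grips with 20 to 120 N. Pads are 22 mm wide; open, the fingers measure 114 mm over their backs; the gripper's body (76 mm by 85 mm) begins 54 mm behind the grasp point. The pads swing forward as they close: fully open they stand 13 mm farther back than shut.
Start: joints at [59.84, 7.093, 94.555, -0, 78.352, -4.733], TCP at [0.279, 0.587, 0.207] pointing down, gripper open.
Joint ranges: [-149.61, 149.61], [-58.7, 133.49], [1.44, 155.28], [-77.14, 257.14], [18.33, 153.61], [-166.67, 166.67]. Speed limits (degrees/s): [147.25, 147.25, 180, 180, 180, 180].

### API

Orientations are given as [roll, pitch, yaw] about the fixed x, y, z axes, in that order (R = Rz(yaw) Ry(pitch) Rx(roll)).
In Python, from station import bot gives the robot as it stands. Calls block until the motion is done:
- bot.move_to(position, orientation): joint-space move of the TCP to a pose.
- bot.move_straight(position, orientation=None, v=0.15, stop_force=None): straight line of the TCP; orientation=None keeps the orientation; v is the mean speed in m/s. With stop_force (N) it stops when the force on the tool has changed by that much, and returns True; else False.
- bot.set_joints(angles): joint-space move.
- bot.grip(opening, strength=None): finger opening in m; strength is the grip in N (None keeps the last); returns when the fingers have stopped.
- bot.hold(seconds).
- bot.ik(position, orientation): joint angles nearest the present ones, or None.
- bot.observe(): the state.
- bot.read_camera(name): name is "scene" or "top" or "wrist"; returns the picture (384x512x3 uint8, red, green, blue); there is no depth.
- bot.camera_model(name): a dict with "fx", "fy", "cx", "cy" (pixels), "position" and "attitude" of the camera in the world. Camera axes: x right, y down, z forward; pixel columns grow to the right and rows downward; lengths in m; the calibration is good to about 2 mm. The wrist camera is an equidistant fisheye: a pixel r from the principal point sees the ray r / f radians off the axis. A picture is of the moment at which its call begins: read the wrist's pose just before it. camera_model takes no time and is no camera call; for the wrist camera it gives the pose at the moment of the call.
A pose or a line that the arm cannot do raises bot.IKError and nothing moves.
- bot.finish_job(): hands the job in; it is judged then, once.
The state is a dict: "time_s": time; "joints": joint angles; "dq": joint speeds; "effort": joint torques, N m; "tool_pos": TCP position; "orientation": TCP orientation; "contact_force": force on the tool from outside, world axes, zero at the start; "moment": the same for the moment, N m; "opening": finger opening in m; "grip_force": force on a finger pad.
Only numpy, scipy, OpenCV 4.12 (cv2) and the standard library are available. Lean on these libraries where they do the work, as an engineer would, in place of code of your own. Each camera call takes 0.05 s, during which the arm holds its last target. There are 200 camera calls.

### The job

Pack the radio housing: tip each spare part that is there out of its scoop cup, from close above, into the sunken well of the housing without touching the parts with the gripper. When all are in the well, fit the blue cover: tilt it, hook one edge under the housing's yellow lip and lower the other edge until it lies flat in its recess. Leave all three cups standing upright on the bench, let go of everything, and do not disturb the meter or the solder spool.

Things in the scene. Friction and masses are not known exactly. Their poses are not given: they have to be found in the camera images.
- housing: fixed dark steel radio housing, 166 (x) x 146 (y) x 70 mm high, open on top; place and yaw vary. Origin: centre of its underside, z up, -x side towards the robot. Outer walls 8 mm thick, up to z = 70 mm, around a cover recess; in the floor of the recess is the deeper spares well
- well (a point): centre of the well's floor, housing frame (0, 0, 6) mm. The well measures 138 (x) x 118 (y) mm, from z = 6 to 50 mm
- seat (a point): centre of the cover recess, housing frame (0, 0, 50) mm: the fitted cover's origin lies here within a few mm. The recess is 150 (x) x 130 (y) mm inside the outer walls; its floor is a ledge 6 mm wide around the well at z = 50 mm
- lip (a point): middle of the free lower edge of the yellow lip, housing frame (-61, 0, 65) mm. The lip runs along the whole -x wall and overhangs the recess by 14 mm, x = -75 to -61 mm, z = 65 to 70 mm: 15 mm of room between ledge and lip
- cover: loose blue cover plate, 144 (x) x 122 (y) x 5 mm, 240 to 390 g. Origin: centre of its underside, z up. On top a black bridge handle: a bar 12 mm thick (x), 70 mm long (y), z = 24 to 40 mm, centred at x = 20 mm, on two posts; pinch it across x. Starts on the bench, handle up. Its -x edge is meant for the lip (it fits either way round)
- cup0: Red plastic scoop cup. Origin: centre of the underside of its flat floor, 56 (x) x 60 (y) mm; z up, +x to the handle. Walls 4 mm thick, 60 mm high, inside 52 mm wide. The front wall slopes out from x = -28 mm at the foot to the pouring lip at x = -73, z = 60 mm; the side walls end 27 mm short of it. 150 g. Tilted lip down by 40 degrees it keeps its contents; they slide out at about 75 to 110 degrees
- cup1: White plastic scoop cup. Origin: centre of the underside of its flat floor, 56 (x) x 60 (y) mm; z up, +x to the handle. Walls 4 mm thick, 60 mm high, inside 52 mm wide. The front wall slopes out from x = -28 mm at the foot to the pouring lip at x = -73, z = 60 mm; the side walls end 27 mm short of it. 150 g. Tilted lip down by 40 degrees it keeps its contents; they slide out at about 75 to 110 degrees
- cup2: Green plastic scoop cup. Origin: centre of the underside of its flat floor, 56 (x) x 60 (y) mm; z up, +x to the handle. Walls 4 mm thick, 60 mm high, inside 52 mm wide. The front wall slopes out from x = -28 mm at the foot to the pouring lip at x = -73, z = 60 mm; the side walls end 27 mm short of it. 150 g. Tilted lip down by 40 degrees it keeps its contents; they slide out at about 75 to 110 degrees
- cup0_handle (a point): middle of the black fin handle of cup0, its frame (72, 0, 43) mm. The fin is upright, 10 mm thick (y), from x = 28 to 100 mm, z = 28 to 58 mm: pinch it across y
- cup1_handle (a point): middle of the black fin handle of cup1, its frame (72, 0, 43) mm. The fin is upright, 10 mm thick (y), from x = 28 to 100 mm, z = 28 to 58 mm: pinch it across y
- cup2_handle (a point): middle of the black fin handle of cup2, its frame (72, 0, 43) mm. The fin is upright, 10 mm thick (y), from x = 28 to 100 mm, z = 28 to 58 mm: pinch it across y
- capacitor: blue can capacitor: a cylinder, 22 mm diameter, 38 mm long, about 40 g. Origin at its centre, z along its axis. At the start it stands loose on the floor of the red cup0, or is absent from the scene altogether (then that cup is empty).
- ferrite: dark grey ferrite core: a cylinder, 22 mm diameter, 38 mm long, about 40 g. Origin at its centre, z along its axis. At the start it stands loose on the floor of the white cup1, or is absent from the scene altogether (then that cup is empty).
- coupler: brass coupler: a cylinder, 22 mm diameter, 38 mm long, about 40 g. Origin at its centre, z along its axis. At the start it stands loose on the floor of the green cup2, or is absent from the scene altogether (then that cup is empty).
- meter: bystander: green multimeter lying on the bench, 150 x 80 x 36 mm, origin at the centre of its underside
- spool: bystander: solder spool standing on its flange, 68 mm diameter, 50 mm high, origin at the centre of its underside
There are look-alikes about, which are no part of the job. What is shaped like the cup1 but purple is not meant.

How it is judged (in metres and radians):
On the way, in this order (a step that is already met when the one before it is completed fails the run):
1. every spare that is present lies in the well (x of capacitor in the frame of housing between -0.068 and 0.068 m and y of capacitor in the frame of housing between -0.058 and 0.058 m and z of capacitor in the frame of housing between 0 and 0.05 m and x of ferrite in the frame of housing between -0.068 and 0.068 m and y of ferrite in the frame of housing between -0.058 and 0.058 m and z of ferrite in the frame of housing between 0 and 0.05 m and x of coupler in the frame of housing between -0.068 and 0.068 m and y of coupler in the frame of housing between -0.058 and 0.058 m and z of coupler in the frame of housing between 0 and 0.05 m), for 0.3 s.
2. the cover lies flat in its recess, under the lip (horizontal distance between cover and seat below 0.008 m and z of cover in the frame of housing between 0.046 and 0.0535 m and angle between cover's own z axis and vertical below 0.04 rad and angle between the x axis of cover and the x axis of housing, either way round below 0.12 rad), for 0.2 s.
At the end, for the whole second after the job is handed in: Present spares lie in the well (centre inside its walls, below 50 mm); the cover lies flat in its recess: within 8 mm of centre, 0.04 rad of level, 0.12 rad of square, 4 mm of ledge height; all cups stand upright (0.1 rad) on the bench; all at rest (all of step 1 and all of step 2 and angle between each of cup0, cup1, cup2's own z axis and vertical below 0.1 rad and height (world z) of cup0 between -0.005 and 0.008 m and height (world z) of cup1 between -0.005 and 0.008 m and height (world z) of cup2 between -0.005 and 0.008 m and linear speed of each of capacitor, ferrite, coupler, cup0, cup1, cup2, cover below 0.02 m/s); the robot touches nothing.
It fails at once if a spare is touched by the gripper's fingers (contact force between any of capacitor, ferrite, coupler and the fingers above 0.5 N).
It fails at once if a spare is dropped from high up or thrown (faster than 2 m/s, a 20 cm fall) (linear speed of any of capacitor, ferrite, coupler above 2 m/s).
It fails at once if a bystander is moved more than 30 mm (distance of any of meter, spool from where it was at the start of the episode above 0.03 m).
Of capacitor, ferrite, coupler only 2 to 3 are there at a start; the rules pass over those that are not, and their reading is None.
At some moment in a run one of cup0, cup1, cup2 may be knocked a few centimetres aside while the robot is not near it.
It also fails if it takes over 210 s, if anything falls off the work surface, if the arm or the gripper's body presses on something with over 40 N, if the wrist force passes 120 N, or if a joint passes its speed limit or range.

## Working session

There is one attempt and no reset: what is moved stays moved. The work goes in short steps, each a Python script; the robot and the scene stay as the last script left them, time stands still between calls to the robot, and variables do not carry over. Pictures are saved under pics/ and viewed, at most 14 in all, crops included, and the job is handed in when it is done.

```bash
mkdir -p pics; ls; python3 - <<'E'
from station import bot
import cv2,numpy as np
for n in("scene","top"):
    im=bot.read_camera(n); cv2.imwrite(f"pics/{n}0.png",im[:,:,::-1]); m=bot.camera_model(n); print(n,m)
a=[cv2.imread(f"pics/{n}0.png") for n in("scene","top")]
print(bot.camera_model("wrist"))
s=bot.observe();print(s)
E
```

```text
pics
scene {'fx': 363.04736350417414, 'fy': 363.04736350417414, 'cx': 258.9343711556985, 'cy': 193.1822199423747, 'position': array([1.14388044, 0.46975982, 0.90908087]), 'attitude': array([-138.61721575,    0.70545828,  124.8973209 ])}
top {'fx': 462.40145668330746, 'fy': 462.40145668330746, 'cx': 257.71388442523323, 'cy': 189.5552215280294, 'position': array([0.47900378, 0.02857461, 1.23024417]), 'attitude': array([-175.11064472,   -0.26546323,  -91.38272856])}
{'fx': 297.3186396354542, 'fy': 297.3186396354542, 'cx': 255.950109590878, 'cy': 193.49111072311928, 'position': array([0.21647507, 0.6163879 , 0.37168939]), 'attitude': array([1.64205089e+02, 8.64799071e-02, 6.45861491e+01])}
{'time_s': 0.1, 'joints': array([ 5.98394175e+01,  7.13113874e+00,  9.46277210e+01, -3.22775660e-03,
        7.83506347e+01, -4.73160423e+00]), 'dq': array([ 0.16156797, -0.05570476, -0.19016395,  0.11704942, -0.13923987,
       -0.00174007]), 'effort': array([ 3.46428642e-04, -4.24928927e+01, -3.66653788e+01, -1.32936943e-04,
        3.96635936e-03, -2.94701927e-06]), 'tool_pos': array([0.2788307 , 0.58648773, 0.20584529]), 'orientation': array([-1.79890618e+02, -5.88275129e-03,  1.54571671e+02]), 'contact_force': array([ 0.43848176, -0.55313159,  0.41821661]), 'moment': array([0.00024582, 0.00517345, 0.02401351]), 'grip_force': 0.0, 'opening': 0.08507149725797035}
```

View pics/top0.png

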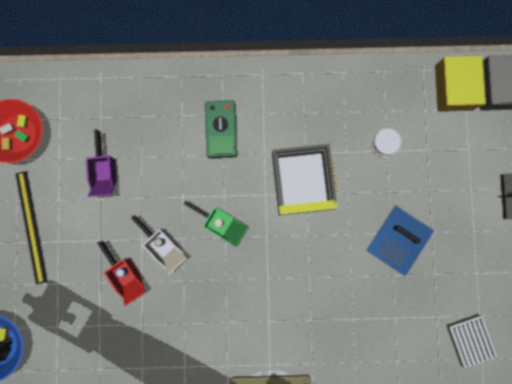

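View pics/scene0.png

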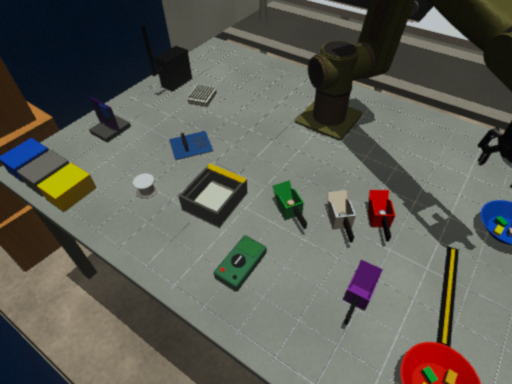

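The top view shows cups red (125,280), white (165,250) and green (227,226), each with its handle to the upper left. The housing is at (305,180) with its lip towards the robot, the cover at (400,240), spool (387,141), meter (221,128), and the purple decoy (101,175). Next I'll compute rough poses and zoom in on the cups.

```bash
cat > h.py <<'E'
from station import bot
import cv2,numpy as np
from scipy.spatial.transform import Rotation as R
def rot(a): return R.from_euler('xyz',a,degrees=True).as_matrix()
def cast(m,uv,z,fish=False):
    uv=np.atleast_2d(np.float64(uv)); d=(uv-[m['cx'],m['cy']])/[m['fx'],m['fy']]
    if fish:
        r=np.linalg.norm(d,axis=1,keepdims=True); r=np.maximum(r,1e-9)
        d=np.hstack([d/r*np.sin(r),np.cos(r)])
    else: d=np.hstack([d,np.ones((len(d),1))])
    w=d@rot(m['attitude']).T; p=m['position']
    return p[:2]+w[:,:2]*((z-p[2])/w[:,2:])
def proj(m,P):
    c=(np.atleast_2d(P)-m['position'])@rot(m['attitude'])
    th=np.arctan2(np.hypot(c[:,0],c[:,1]),c[:,2]); ph=np.arctan2(c[:,1],c[:,0])
    return np.c_[m['cx']+m['fx']*th*np.cos(ph), m['cy']+m['fy']*th*np.sin(ph)]
def blob(mask):
    n,l,s,c=cv2.connectedComponentsWithStats(mask.astype(np.uint8)); 
    i=1+np.argmax(s[1:,4]); return l==i
def hsv(rgb): return cv2.cvtColor(rgb,cv2.COLOR_RGB2HSV).astype(int)
def snap(name,fn,crop=None,k=1):
    m=bot.camera_model(name); im=bot.read_camera(name)
    o=im if crop is None else im[crop[1]:crop[3],crop[0]:crop[2]]
    cv2.imwrite('pics/'+fn,cv2.resize(o[:,:,::-1],None,fx=k,fy=k,interpolation=cv2.INTER_CUBIC)); np.save('pics/'+fn+'.npy',im)
    return im,m
E
python3 - <<'E'
from h import *
im=cv2.imread('pics/top0.png'); m=bot.camera_model('top')
cv2.imwrite('pics/c.png',cv2.resize(im[190:310,85:260],None,fx=4.5,fy=4.5,interpolation=cv2.INTER_CUBIC))
for n,p,z in [('red',(122,272),0.03),('redh',(108,251),.043),('white',(163,245),.03),('whh',(142,226),.043),('green',(224,223),.03),('grh',(196,211),.043),('hous',(305,180),.05),('cover',(400,240),.005),('bar',(407,233),.04),('spool',(387,141),.05),('meter',(221,128),.03),('purple',(101,175),.03)]: print(n,cast(m,p,z).round(3))
print(bot.ik([.45,.2,.3],[180,0,90]))
E
```

```text
red [[0.378 0.373]]
redh [[0.433 0.405]]
white [[0.444 0.268]]
whh [[0.494 0.319]]
green [[0.497 0.11 ]]
grh [[0.529 0.18 ]]
hous [[ 0.602 -0.101]]
cover [[ 0.441 -0.352]]
bar [[ 0.46 -0.36]]
spool [[ 0.698 -0.317]]
meter [[0.747 0.113]]
purple [[0.629 0.428]]
[ 1.77137435e+01 -1.56724830e+01  1.07223614e+02 -2.54444375e-14
  8.84488690e+01  1.77137435e+01]
```

View pics/c.png

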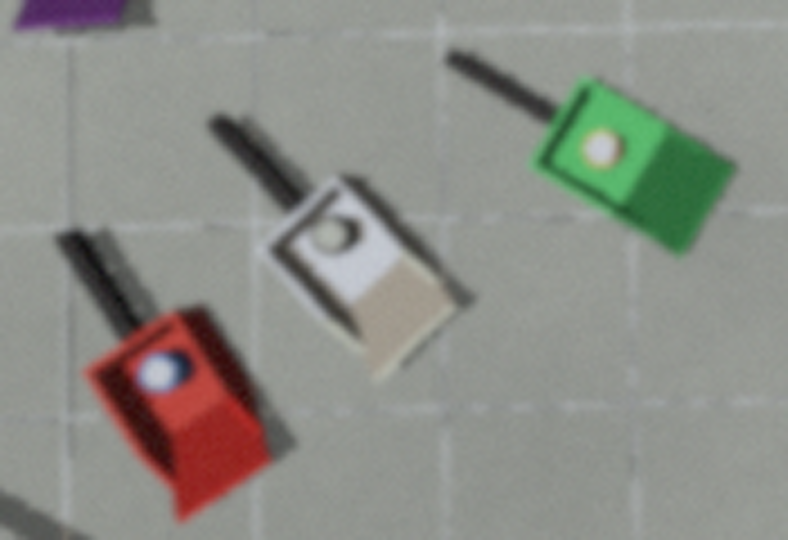

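All three spares are in: capacitor in red, ferrite in white, coupler in green. Next I'll take accurate wrist looks with the camera straight above each item.

```bash
cat >> h.py <<'E'
m0=bot.camera_model('wrist'); s0=bot.observe()
Rt=rot(s0['orientation']); CO=Rt.T@(m0['position']-s0['tool_pos'])  # camera in tool frame
def look(xy,fn,z=.25,yaw=None):
    xy=np.array(xy); 
    if yaw is None: yaw=90+np.degrees(np.arctan2(xy[1],xy[0]))
    o=[180,0,yaw]; off=rot(o)@CO
    bot.move_to([*(xy-off[:2]),z],o); bot.hold(.3)
    return snap('wrist',fn)
E
python3 - <<'E'
from h import *
print(CO.round(4), (Rt.T@rot(m0['attitude'])).round(3))
tg=dict(red=(.37,.365),white=(.44,.265),green=(.49,.10),hous=(.6,-.1),cover=(.441,-.352))
t=[]
for k,v in tg.items():
    try:
        im,m=look(v,k+'.png'); t.append(im); np.save('pics/'+k+'_m.npy',m,allow_pickle=True); print(k,m['position'].round(3),proj(m,[*v,0.03]))
    except Exception as e: print(k,repr(e))
t=(t+[t[-1]]*6)[:6]
a=np.vstack([np.hstack(t[:2]),np.hstack(t[2:4]),np.hstack(t[4:6])]); cv2.imwrite('pics/mont.png',cv2.resize(a[:,:,::-1],(532,600),interpolation=cv2.INTER_AREA))
print(bot.observe()['time_s'])
E
```

```text
[ 6.920e-02 -1.000e-04 -1.658e-01] [[ 0.    -0.962 -0.272]
 [ 1.     0.     0.   ]
 [-0.    -0.272  0.962]]
red [0.37  0.366 0.416] [[255.84529366 112.03890906]]
white [0.44  0.266 0.416] [[255.89907365 112.22697403]]
green [0.49  0.101 0.416] [[255.92898371 112.34480361]]
hous [ 0.6   -0.099  0.416] [[256.13882466 112.32428172]]
cover [ 0.442 -0.352  0.416] [[255.97595284 112.04034399]]
6.3667
```

View pics/mont.png

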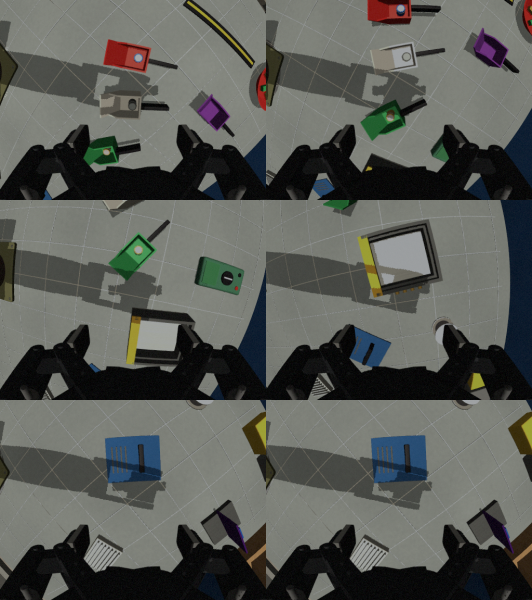

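Wrist views are clear (montage order: red, white, green, housing, cover). Each cup fills the upper centre of its frame, and the cover's handle is on the outward side, matching the housing. Next I'll fit rectangles.

```bash
cat >> h.py <<'E'
def rect(m,mask,z,hull=True):
    v,u=np.nonzero(mask); p=cast(m,np.c_[u,v],z,True)
    return cv2.minAreaRect((p*1000).astype(np.float32))
def nearblob(mask,uv,rad=90):
    k=np.zeros(mask.shape,np.uint8); cv2.circle(k,tuple(int(x) for x in uv),rad,1,-1)
    return blob(cv2.morphologyEx((mask&(k>0)).astype(np.uint8),cv2.MORPH_OPEN,np.ones((3,3))))
def cmask(im,c):
    h=hsv(im); H,S,V=h[...,0],h[...,1],h[...,2]
    if c=='red': return ((H<8)|(H>172))&(S>120)&(V>50)
    if c=='green': return (H>45)&(H<80)&(S>110)&(V>40)
    if c=='white': return (V>185)|((H<20)&(S>20)&(V>110))
    if c=='yellow': return (H>20)&(H<36)&(S>120)&(V>60)
    if c=='blue': return (H>98)&(H<120)&(S>100)&(V>50)
    if c=='black': return V<60
def cup(im,m,c,guess):
    """cup origin xy (m) and heading (deg) of its +x (fin)"""
    uv=proj(m,[*guess,.05])[0]; b=nearblob(cmask(im,c),uv)
    (cx,cy),wh,_=r=rect(m,b,.06); box=cv2.boxPoints(r)
    e=[box[1]-box[0],box[2]-box[1]]; d=max(e,key=np.linalg.norm); d=d/np.linalg.norm(d)
    f=nearblob(cmask(im,'black')&(cv2.dilate(b.astype(np.uint8),np.ones((61,61)))>0),uv,80)
    v,u=np.nonzero(f); pf=cast(m,np.c_[u,v],.058,True)*1000
    fr=cv2.minAreaRect(pf.astype(np.float32))
    if d@(pf.mean(0)-[cx,cy])<0: d=-d
    tip=(pf@d).max()
    return dict(o=(np.array([cx,cy])+22.5*d)/1000,yaw=np.degrees(np.arctan2(d[1],d[0])),size=np.round(sorted(wh),1),
      fin=(np.round(fr[1],1),fr[2]),finlat=float((pf.mean(0)-[cx,cy])@[-d[1],d[0]]),tip=float(tip-np.array([cx,cy])@d-22.5))
E
python3 - <<'E'
from h import *
L=lambda k:(np.load(f'pics/{k}.png.npy'),np.load(f'pics/{k}_m.npy',allow_pickle=True).item())
for k,g in dict(red=(.37,.365),white=(.44,.265),green=(.49,.10)).items():
    im,m=L(k); print(k,cup(im,m,k,g))
im,m=L('white');uv=proj(m,[.44,.265,.03])[0].astype(int);print(hsv(im)[uv[1],uv[0]-60:uv[0]+80:5].tolist())
im,m=L('hous'); uv=proj(m,[.6,-.1,.06])[0]
print('lip',rect(m,nearblob(cmask(im,'yellow'),uv),.07))
h=hsv(im); print(uv,h[int(uv[1]),140:360:4,2].tolist())
for t in(60,80,100): 
  b=nearblob((h[...,2]<t)|cmask(im,'yellow'),uv,105); print(t,'rim',rect(m,b,.07))
im,m=L('cover'); uv=proj(m,[.441,-.352,0])[0]
print('cover',rect(m,nearblob(cmask(im,'blue'),uv,100),.005)); print('bar',rect(m,nearblob(cmask(im,'black'),uv,60),.04))
E
```

```text
red {'o': array([0.3747892 , 0.37207687]), 'yaw': np.float32(32.955116), 'size': array([ 59.5, 101.1]), 'fin': (array([42.9,  9.8]), 33.221553802490234), 'finlat': -0.6276800331271863, 'tip': 71.13157016644209}
white {'o': array([0.39260048, 0.35713419]), 'yaw': np.float32(36.297558), 'size': array([17.9, 87. ]), 'fin': (array([67.8, 12.8]), 31.673095703125), 'finlat': -13.627042636381352, 'tip': 18.2235674450925}
green {'o': array([0.49971745, 0.12463295]), 'yaw': np.float32(57.888355), 'size': array([ 58.5, 100.7]), 'fin': (array([43.4,  9.4]), 58.63503646850586), 'finlat': -0.7868843357298645, 'tip': 71.4202013546876}
[[45, 12, 123], [40, 12, 125], [26, 27, 152], [21, 35, 138], [22, 35, 138], [20, 33, 139], [23, 32, 136], [21, 32, 134], [20, 33, 140], [23, 30, 138], [30, 2, 148], [102, 8, 164], [102, 8, 164], [108, 8, 163], [41, 14, 142], [38, 14, 151], [47, 12, 147], [102, 8, 161], [24, 17, 74], [43, 14, 131], [40, 12, 125], [39, 14, 126], [42, 10, 125], [45, 12, 129], [43, 14, 128], [43, 14, 128], [37, 17, 132], [34, 14, 128]]
lip ((529.521240234375, -69.58999633789062), (22.665
[... 199 characters left out ...]
0, 162, 162, 160, 158, 159, 161, 159, 159, 159, 159, 160, 161, 158, 159, 159, 160, 159, 159, 159, 14, 20, 75, 14, 77, 118, 124, 122, 128, 123, 119, 123]
60 rim ((599.8226318359375, -99.36779022216797), (158.00624084472656, 144.87863159179688), 4.581230640411377)
80 rim ((585.4617309570312, -115.00079345703125), (204.68045043945312, 170.25123596191406), 2.9178965091705322)
100 rim ((582.4244384765625, -128.08477783203125), (212.3128662109375, 200.65487670898438), 4.791478633880615)
cover ((440.6434020996094, -352.83221435546875), (120.7151870727539, 142.55274963378906), 54.74763107299805)
bar ((456.4401550292969, -364.8367919921875), (69.84205627441406, 13.990959167480469), 53.08881378173828)
```

```bash
python3 - <<'E'
s=open('h.py').read()
s=s.replace("(V>185)|((H<20)&(S>20)&(V>110))","((H>80)&(H<150)&(V>138))|((H<30)&(S>20)&(V>90))|(V>150)").replace("(S>120)&(V>60)","(S>110)&(V>22)")
open('h.py','w').write(s)
E
python3 - <<'E'
from h import *
L=lambda k:(np.load(f'pics/{k}.png.npy'),np.load(f'pics/{k}_m.npy',allow_pickle=True).item())
im,m=L('white'); print(cup(im,m,'white',(.44,.265)))
im,m=L('hous'); uv=proj(m,[.6,-.1,.06])[0]
y=nearblob(cmask(im,'yellow'),uv,105); print('lip',rect(m,y,.07))
b=nearblob((hsv(im)[...,2]<60)|cmask(im,'yellow'),uv,110); r=rect(m,b,.07);print(r, b.sum())
o=im.copy(); o[b]=[255,0,255]; o[y]=[0,255,0]
im2,m2=L('white'); w=nearblob(cmask(im2,'white'),proj(m2,[.44,.265,.05])[0]); o2=im2.copy(); o2[w]=[255,0,255]
cv2.imwrite('pics/dbg.png',cv2.resize(np.hstack([o[0:260,110:400],o2[0:260,110:400]])[:,:,::-1],None,fx=1.3,fy=1.3))
# IK survey
def tool(yaw,pitch): # tool axis: down tilted by pitch; heading yaw = cup +x; pitch a: gripper leans back(+x)
    u=np.array([np.cos(np.radians(yaw)),np.sin(np.radians(yaw)),0]); zz=np.array([0,0,1.])
    t=np.radians(pitch); z=np.sin(t)*u-np.cos(t)*zz; yv=np.cross(zz,u)
    return z,yv
def ori(yaw,pitch,flip):
    z,y=tool(yaw,pitch); y=y*flip; x=np.cross(y,z); return R.from_matrix(np.c_[x,y,z]).as_euler('xyz',degrees=True)
H=np.array([.6,-.1])
for name,o,yaw in (('red',(.375,.372),33),('green',(.5,.125),58)):
  u=np.array([np.cos(np.radians(yaw)),np.sin(np.radians(yaw))]); g=np.r_[np.array(o)+.072*u,.043]
  for f in(1,-1): print(name,f,[a for a in range(-60,31,10) if bot.ik(g-tool(yaw,a)[0]*-.019,ori(yaw,a,f)) is not None])
for f in(1,-1):
  for yaw in(-40,-25,-10,5,20,35):
    u=np.array([np.cos(np.radians(yaw)),np.sin(np.radians(yaw))]); ok={}
    for a in(0,-20,-40,-50):
      T=[]
      for t in range(0,121,15):
        c,s=np.cos(np.radians(t)),np.sin(np.radians(t))
        d=np.array([145,-17])  # grasp rel. lip in cup (x,z)
        hor=(c*d[0]-s*d[1])/1000; ver=(s*d[0]+c*d[1])/1000
        g=np.r_[H+u*(.02+hor),.075+ver]
        if bot.ik(g+tool(yaw,a+t)[0]*.019,ori(yaw,a+t,f)) is not None:T.append(t)
      ok[a]=T
    print(f,yaw,{a:(min(T),max(T),len(T)) if T else 0 for a,T in ok.items()})
E
```

```text
{'o': array([0.44388861, 0.26972373]), 'yaw': np.float32(35.907364), 'size': array([50.9, 94.5]), 'fin': (array([29.6,  9.6]), 41.18325424194336), 'finlat': 7.0578118087078545, 'tip': 62.667468730845826}
lip ((529.819580078125, -69.71742248535156), (23.165874481201172, 74.59288024902344), 4.61388635635376)
((599.8308715820312, -99.45906066894531), (158.2256317138672, 144.76596069335938), 4.46765661239624) 5359
red 1 [-60, -50, -40, -30, -20, -10, 0, 10, 20, 30]
red -1 [-60, -50, -40, -30, -20, -10, 0, 10, 20, 30]
green 1 [-60, -50, -40, -30, -20, -10, 0, 10, 20]
green -1 [-60, -50, -40, -30, -20, -10, 0, 10, 20, 30]
1 -40 {0: (0, 120, 8), -20: (0, 120, 8), -40: (0, 120, 8), -50: (0, 105, 8)}
1 -25 {0: (0, 120, 8), -20: (0, 120, 7), -40: (0, 120, 8), -50: (0, 120, 9)}
1 -10 {0: (0, 120, 8), -20: (0, 120, 7), -40: (0, 120, 8), -50: (0, 90, 7)}
1 5 {0: (0, 120, 8), -20: (0, 120, 9), -40: (0, 120, 8), -50: (0, 120, 9)}
1 20 {0: (0, 120, 8), -20: (0, 120, 8), -40: (0, 120, 8), -50: (0, 120, 8)}
1 35 {0: (0, 120, 8), -20: (0, 120, 7), -40: (0, 120, 8), -50: (0, 120, 7)}
-1 -40 {0: (0, 120, 8), -20: (0, 120, 7), -40: (0, 120, 8), -50: (0, 90, 7)}
-1 -25 {0: (0, 120, 8), -20: (0, 120, 7), -40: (0, 120, 8), -50: (0, 120, 9)}
-1 -10 {0: (0, 120, 8), -20: (0, 120, 7), -40: (0, 120, 8), -50: (0, 90, 7)}
-1 5 {0: (0, 120, 9), -20: (0, 120, 9), -40: (0, 120, 9), -50: (0, 120, 9)}
-1 20 {0: (0, 120, 9), -20: (0, 120, 9), -40: (0, 120, 9), -50: (0, 120, 9)}
-1 35 {0: (0, 120, 9), -20: (0, 120, 9), -40: (0, 120, 9), -50: (0, 120, 9)}<sys>:0: UserWarning: Gimbal lock detected. Setting third angle to zero since it is not possible to uniquely determine all angles.
```

View pics/dbg.png

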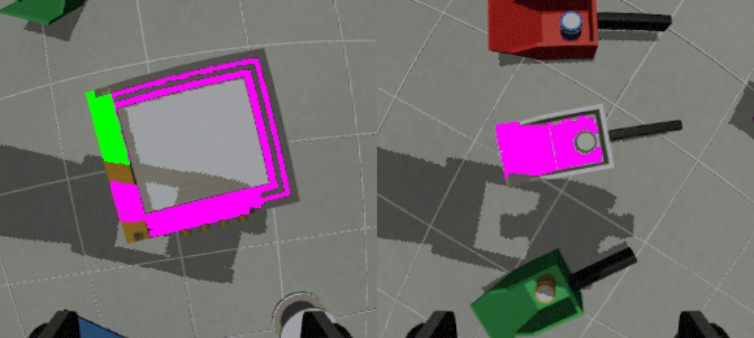

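Housing: the mask covers the yellow lip (outer -83) to the inner +x wall (75), so the centre is ≈ (0.604,-0.099) with yaw 4.5°. The white cup's rim blends into the bench, so I'll use its fin for pose. Now the pouring routine, starting with green.

```bash
cat >> h.py <<'E'
HO=np.array([.6038,-.0991]); HY=4.5
def U(yaw): return np.array([np.cos(np.radians(yaw)),np.sin(np.radians(yaw))])
def fincup(im,m,c,guess):
    """cup pose from its fin: tip at x=100, z=58"""
    uv=proj(m,[*guess,.05])[0]; b=nearblob(cmask(im,c),uv,70); v,u=np.nonzero(b); c0=cast(m,np.c_[u,v],.03,True).mean(0)
    n,l,s,ce=cv2.connectedComponentsWithStats((cmask(im,'black')).astype(np.uint8))
    best=None
    for i in range(1,n):
        if not 150<s[i,4]<1200: continue
        v,u=np.nonzero(l==i); p=cast(m,np.c_[u,v],.058,True); r=cv2.minAreaRect((p*1000).astype(np.float32))
        L,W=max(r[1]),min(r[1]); dist=np.linalg.norm(p.mean(0)-c0)
        if L>50 and W<24 and (best is None or dist<best[0]): best=(dist,p,r)
    d0,p,r=best; bx=cv2.boxPoints(r); e=max([bx[1]-bx[0],bx[2]-bx[1]],key=np.linalg.norm); d=e/np.linalg.norm(e)
    if d@(p.mean(0)-c0)<0: d=-d
    ctr=np.array(r[0])/1000; tip=ctr+d*max(r[1])/2000
    return dict(o=tip-.1*d,yaw=float(np.degrees(np.arctan2(d[1],d[0]))),size=np.round(r[1],1),dist=d0)
A=-40
def gpose(o,z,yaw,T=0,pz=None):
    """tool pose when cup origin at o,z with heading yaw, tilt T"""
    u=np.r_[U(yaw),0]; k=np.array([0,0,1.]); c,s=np.cos(np.radians(T)),np.sin(np.radians(T))
    X=c*u+s*k; Z=c*k-s*u
    g=np.r_[o,z]+.072*X+.043*Z
    return tpose(g,yaw,A+T)
def tpose(g,yaw,pitch):
    u=np.r_[U(yaw),0]; k=np.array([0,0,1.]); t=np.radians(pitch)
    z=np.sin(t)*u-np.cos(t)*k; y=-np.cross(k,u); x=np.cross(y,z)
    return np.array(g)+.019*z, R.from_matrix(np.c_[x,y,z]).as_euler('xyz',degrees=True), z
def pourpose(lip,yaw,T):
    u=np.r_[U(yaw),0]; k=np.array([0,0,1.]); c,s=np.cos(np.radians(T)),np.sin(np.radians(T))
    X=c*u+s*k; Z=c*k-s*u; o=np.array(lip)+.073*X-.060*Z
    return gpose(o[:2],o[2],yaw,T)
def st(P,v=.2,**k): return bot.move_straight(P[0],P[1],v=v,**k)
def locate(c,guess):
    im,m=look(guess,f'{c}_{int(bot.observe()["time_s"]*10)}.png'); f=fincup(im,m,c,guess)
    if c!='white':
        q=cup(im,m,c,guess); print(c,'rect',q['o'].round(4),q['yaw'],q['size']); 
    print(c,'fin',f['o'].round(4),round(f['yaw'],1),f['size'],round(f['dist'],3)); return f
def grab(c,o,yaw):
    P=gpose(o,0,yaw); z=P[2]
    bot.grip(.05); bot.move_to(P[0]-.10*z,P[1]); st(P,.15); bot.grip(0,90)
    print('opening',bot.observe()['opening'],bot.observe()['grip_force'])
def pour(o,yaw,hx,hy):
    pyaw=HY; hu,hv=U(HY),U(HY+90); lip=np.r_[HO+hx*hu+hy*hv,0]
    st(gpose(o,.10,yaw),.15); 
    hi=lip+[0,0,.19]
    st(pourpose(hi,pyaw,0),.25)
    hi=lip+[0,0,.13]; st(pourpose(hi,pyaw,30),.2); st(pourpose(hi,pyaw,62),.2)
    lo=lip+[0,0,.069]; st(pourpose(lo,pyaw,66),.1)
    for T in range(70,116,5): st(pourpose(lo,pyaw,T),.06)
    bot.hold(.4)
    snap('top',f'pour_{int(bot.observe()["time_s"]*10)}.png')
def back(o,yaw,hx,hy):
    pyaw=HY; hu,hv=U(HY),U(HY+90); lip=np.r_[HO+hx*hu+hy*hv,0]
    lo=lip+[0,0,.075]; st(pourpose(lo,pyaw,70),.15); hi=lip+[0,0,.13]; st(pourpose(hi,pyaw,62),.15); st(pourpose(hi,pyaw,30),.25)
    st(pourpose(lip+[0,0,.19],pyaw,0),.25); st(gpose(o,.10,yaw),.3); st(gpose(o,.012,yaw),.15)
    print('touch',bot.move_straight(gpose(o,-.003,yaw)[0],v=.03,stop_force=4), bot.observe()['contact_force'].round(1))
    bot.grip(.05); P=gpose(o,0,yaw); bot.move_straight(bot.observe()['tool_pos']-.10*P[2],v=.15)
E
python3 - <<'E'
from h import *
f=locate('green',(.5,.125))
o,yaw=f['o'],f['yaw']
# dry check of reachability
hu,hv=U(HY),U(HY+90); lip=np.r_[HO+.03*hu-.015*hv,0]
for T,z in((0,.19),(30,.13),(62,.13),(66,.069),(90,.069),(115,.069)):
    q=bot.ik(*pourpose(lip+[0,0,z],HY,T)[:2]); print(T,None if q is None else q.round(0))
print(bot.ik(*gpose(o,0,yaw)[:2]).round(0),bot.ik(*gpose(o,.1,yaw)[:2]).round(0))
E
```

```text
green rect [0.4998 0.1245] 57.729862 [ 58.8 100.4]
green fin [0.4987 0.1237] 57.0 [70.2 10. ] 0.089
0 [ -8.  52.  44. -10. 122.  75.]
30 [-11.  30.  70.  -3.  89.  75.]
62 [-15.   4.  98.   9.  58.  67.]
66 [-16.   3. 105.  12.  48.  63.]
90 [-23. -13. 125.  46.  29.  29.]
115 [-32. -19. 142. 110.  38. -35.]
[ 24.  29.  93. -21.  93.  62.] [ 24.  22.  91. -21. 101.  59.]
```

```bash
sed -i 's/pyaw=HY;/pyaw=25;/; s/lo,pyaw,T),.06/lo,pyaw,T),.04/' h.py; python3 - <<'E'
from h import *
hu,hv=U(HY),U(HY+90); lip=np.r_[HO+.025*hu-.0*hv,0]
for yw in(25,40):
  for T,z in((0,.19),(30,.13),(62,.13),(66,.069),(80,.069),(90,.069),(100,.069),(115,.069)):
    q=bot.ik(*pourpose(lip+[0,0,z],yw,T)[:2]); print(yw,T,None if q is None else q.round(0))
E
```

```text
25 0 [ -1.  46.  54. -18. 116.  62.]
25 30 [-5. 26. 75. -5. 87. 60.]
25 62 [-15.   3.  99.  16.  62.  45.]
25 66 [-17.   3. 105.  21.  54.  39.]
25 80 [-23.  -5. 115.  40.  48.  20.]
25 90 [-28.  -9. 121.  56.  48.   5.]
25 100 [-34. -11. 127.  72.  51. -12.]
25 115 [-42.  -8. 134.  91.  62. -33.]
40 0 [  4.  41.  62. -24. 110.  52.]
40 30 [-2. 23. 79. -7. 85. 49.]
40 62 [-15.   3.  98.  20.  67.  29.]
40 66 [-17.   4. 104.  25.  60.  22.]
40 80 [-25.  -1. 111.  43.  59.   5.]
40 90 [-31.  -3. 116.  56.  61.  -7.]
40 100 [-37.  -3. 120.  67.  66. -19.]
40 115 [-44.   2. 124.  81.  77. -34.]
```

```bash
python3 - <<'E'
from h import *
o,yaw=np.array([.4993,.1241]),57.4
grab('green',o,yaw); pour(o,yaw,.028,.0); s=bot.observe(); print(s['time_s'],s['opening'],s['contact_force'])
E
f=$(ls -t pics/pour_*.png|head -1); python3 -c "
import cv2;i=cv2.imread('$f');cv2.imwrite('pics/v1.png',cv2.resize(i[110:250,190:360],None,fx=4,fy=4))"
```

```text
opening 0.007634283027436392 88.46034407615662
20.5583 0.007395509238379838 [-0.21274564 -0.66369231 -2.06948428]
```

View pics/v1.png

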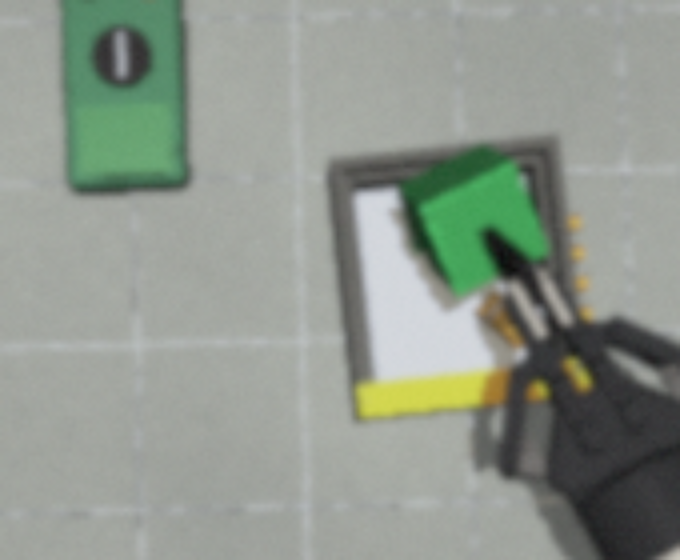

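The coupler (brass, crop ~(500,315)) lies in the well beneath the tilted green cup. Putting the cup back and doing the white one.

```bash
python3 - <<'E'
from h import *
back(np.array([.4993,.1241]),57.4,.028,0)
f=locate('white',(.444,.27)); print(bot.observe()['time_s'])
im=cv2.imread('pics/top0.png')
E
f=$(ls -t pics/white_*.png|head -1); cp $f pics/v2.png
```

```text
touch True [0.4 0.7 3.9]
white fin [0.3331 0.3011] 33.1 [79.9 12.2] 0.086
28.8
```

View pics/v2.png

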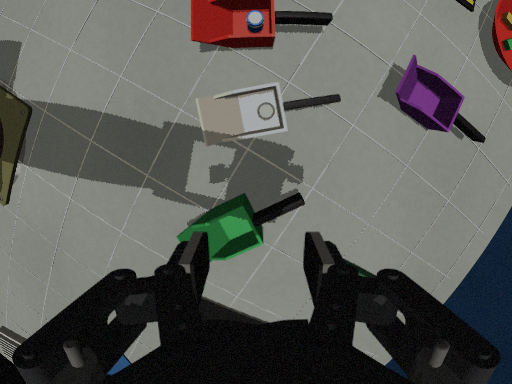

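```bash
python3 - <<'E'
from h import *
import glob,os
fn=max(glob.glob('pics/white_*.npy'),key=os.path.getmtime); im=np.load(fn); m=bot.camera_model('wrist')
p=cast(m,[(340,98),(288,106),(197,97),(207,145),(281,84),(287,133)],[[.058]]*2+[[.06]]*4 if 0 else .059,True); print(p.round(4))
d=p[0]-p[1]; print(np.degrees(np.arctan2(d[1],d[0])),np.linalg.norm(d))
print(hsv(im)[92:112,315,2])
n,l,s,ce=cv2.connectedComponentsWithStats((hsv(im)[...,2]<60).astype(np.uint8))
print([(s[i].tolist(),ce[i].round().tolist()) for i in range(1,n) if s[i,4]>150])
b=nearblob(cmask(im,'white'),proj(m,[.444,.27,.05])[0],70);print(np.argwhere(b).mean(0),b.sum())
E
```

```text
[[0.5201 0.3403]
 [0.4721 0.2967]
 [0.3733 0.2505]
 [0.4133 0.2062]
 [0.4512 0.3148]
 [0.4883 0.2685]]
42.23612956474136 0.06485894850159143
[137 135 139 136 137  62  34  39  40  35  37  37  31  44  90 131 134 135
 138 137]
[([211, 0, 60, 33, 513], [245.0, 5.0]), ([275, 11, 57, 15, 713], [302.0, 18.0]), ([492, 21, 18, 48, 166], [497.0, 44.0]), ([207, 37, 68, 11, 519], [246.0, 42.0]), ([416, 68, 46, 60, 1068], [441.0, 96.0]), ([0, 85, 33, 120, 1979], [12.0, 132.0]), ([396, 93, 51, 39, 474], [419.0, 116.0]), ([284, 94, 57, 16, 447], [311.0, 102.0]), ([453, 113, 32, 30, 381], [468.0, 129.0]), ([192, 192, 113, 49, 1434], [254.0, 210.0]), ([0, 208, 512, 176, 48526], [279.0, 327.0]), ([212, 231, 46, 27, 512], [237.0, 245.0])]
[112.11330049 238.99737274] 3045
```

```bash
python3 - <<'E'
s=open('h.py').read()
s=s.replace("        if L>50 and","""        bx=cv2.boxPoints(r); e=max([bx[1]-bx[0],bx[2]-bx[1]],key=np.linalg.norm); e=e/np.linalg.norm(e); q=p.mean(0)-c0
        if abs(e[0]*q[1]-e[1]*q[0])>.012: continue
        if L>50 and""")
open('h.py','w').write(s)
E
python3 - <<'E'
from h import *
import glob,os
fn=max(glob.glob('pics/white_*.npy'),key=os.path.getmtime); im=np.load(fn); m=bot.camera_model('wrist')
f=fincup(im,m,'white',(.444,.27)); print(f)
if abs(f['yaw']-41)<4 and np.linalg.norm(f['o']-[.447,.273])<.012:
    o,yaw=f['o'],f['yaw']; grab('white',o,yaw); pour(o,yaw,.028,.018); print(bot.observe()['contact_force'])
    back(o,yaw,.028,.018)
    f=locate('red',(.375,.372)); print(bot.observe()['time_s'])
    im,m=look(HO,'well1.png',yaw=-90); cv2.imwrite('pics/v3.png',im[:,:,::-1]); print(bot.observe()['time_s'])
E
```

```text
{'o': array([0.44568234, 0.2736481 ]), 'yaw': 42.103450775146484, 'size': array([70., 10.]), 'dist': np.float64(0.08909397392023276)}
opening 0.0073934942721139785 88.33618998527527
[ 0.1612589  -0.4364387  -1.43125551]
touch True [-0.3  0.7  3.2]
red rect [0.3747 0.372 ] 32.979046 [ 59.2 100.8]
red fin [0.3736 0.3706] 32.9 [70.   9.6] 0.089
50.3083Traceback (most recent call last):
  File "<stdin>", line 9, in <module>
  File "h.py", line 32, in look
    bot.move_to([*(xy-off[:2]),z],o); bot.hold(.3)
    ~~~~~~~~~~~^^^^^^^^^^^^^^^^^^^^^
station.IKError: the arm cannot take that pose within its joint ranges
```

```bash
python3 - <<'E'
from h import *
o,yaw=np.array([.3742,.3713]),32.9
grab('red',o,yaw); pour(o,yaw,.028,.0); print(bot.observe()['contact_force'])
back(o,yaw,.028,.0)
for y in(0,20,-20,45,160,180):
    try: im,m=look(HO,'well1.png',yaw=y); print(y); break
    except bot.IKError: pass
np.save('pics/well_m.npy',m,allow_pickle=True); s=bot.observe(); print(s['time_s'])
t=bot.read_camera('top'); cv2.imwrite('pics/v3.png',np.vstack([im,t])[:,:,::-1][:,:][:600])
E
```

```text
opening 0.007670910019246943 88.4081518650055
[-0.63176457 -0.57445941 -1.17404692]
touch True [ 1.  -0.4  4.1]
0
73.525
```

```bash
python3 - <<'E'
import cv2,numpy as np
a=cv2.imread('pics/well1.png'); b=cv2.imread('pics/v3.png')[384:]
cv2.imwrite('pics/v3b.png',cv2.resize(np.vstack([a,b]),None,fx=1,fy=1))
E
```

```text
(no output)
```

View pics/v3b.png

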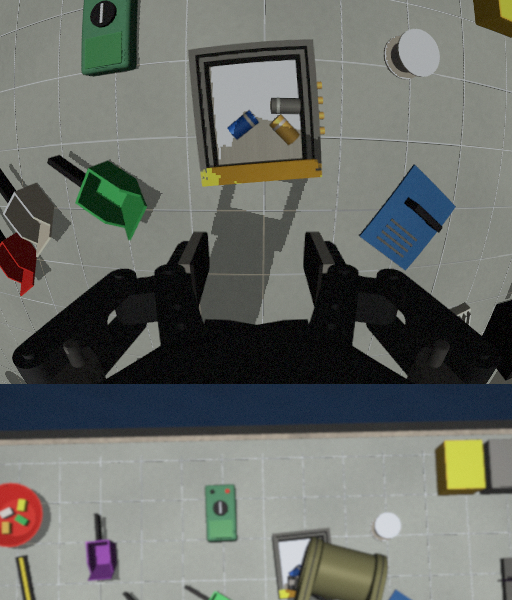

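All three spares lie in the well: capacitor (243,124), ferrite (286,105), coupler (285,129). All cups are standing. Next I'll refine the housing pose from this shadow-free view and relocate the cover before picking it up.

```bash
cat >> h.py <<'E'
def cov(c,z,yaw,th,g=(.020,0,.033)):
    """tool pose holding the cover with origin c,z (world), yaw, +x edge up by th; tool y = cover x"""
    M=R.from_euler('z',yaw,degrees=True)*R.from_euler('y',-th,degrees=True)
    gp=np.r_[c,z]+M.apply(g); Tm=M.as_matrix()@np.array([[0,1,0],[1,0,0],[0,0,-1]]).astype(float)
    return gp+.019*Tm[:,2], R.from_matrix(Tm).as_euler('xyz',degrees=True)
def covE(ex,ez,th,ey=0):
    """cover with lower -x edge at housing (ex,ez) [m]"""
    t=np.radians(th); x=ex+.072*np.cos(t); z=ez+.072*np.sin(t)
    return cov(HO+x*U(HY)+ey*U(HY+90),z,HY,th)
E
python3 - <<'E'
from h import *
im=np.load('pics/well1.png.npy'); m=np.load('pics/well_m.npy',allow_pickle=True).item(); uv=proj(m,[*HO,.06])[0]
V=hsv(im)[...,2]
b=nearblob((V<60)|cmask(im,'yellow'),uv,100); b2=b.copy(); r=rect(m,b,.07); print(r)
y=nearblob(cmask(im,'yellow'),uv,105); print('lip',rect(m,y,.07))
print('corners',cast(m,[(190,50),(313,40),(322,177),(202,187)],.07,True).round(4).tolist(), cast(m,[(190,50),(313,40),(322,177),(202,187)],.07,True).mean(0))
bot.grip(.05)
im,m=look((.441,-.352),'cover2.png'); uv=proj(m,[.441,-.352,0])[0]
print('cover',rect(m,nearblob(cmask(im,'blue'),uv,100),.005)); print('bar',rect(m,nearblob(cmask(im,'black'),uv,60),.04))
for P in (cov([.441,-.353],0,-35.3,0),covE(-.05,.1,18),covE(-.05,.053,18),covE(-.072,.053,18),covE(-.072,.05,0)): print(bot.ik(*P).round(0))
E
```

```text
((605.5956420898438, -106.58351135253906), (127.4092025756836, 127.8530044555664), 4.8319172859191895)
lip ((527.488525390625, -44.18335723876953), (23.1769962310791, 22.128931045532227), 89.88897705078125)
corners [[0.6789, -0.022], [0.6906, -0.1646], [0.5267, -0.1787], [0.5139, -0.0332]] [ 0.60252333 -0.09963083]
cover ((440.65435791015625, -352.7274475097656), (120.4856948852539, 142.61109924316406), 54.6273078918457)
bar ((456.6768493652344, -364.33978271484375), (68.5598373413086, 14.030177116394043), 53.11880111694336)
[-44.  10. 111.  -0.  59.  -9.]
[-16.  -1. 111.   8.  53. -25.]
[-16.   2. 113.   8.  49. -25.]
[-17.  -1. 116.   9.  49. -27.]
[-14.  12. 104.   0.  65. -18.]
```

```bash
sed -i 's/^HO=.*/HO=np.array([.6031,-.0994]); HY=4.5/' h.py; python3 - <<'E'
from h import *
c=[.4405,-.3528]; y=-35.5
P=cov(c,0,y,0); bot.grip(.04); bot.move_to(P[0]+[0,0,.1],P[1]); st(P,.1,stop_force=8)
bot.grip(0,110); s=bot.observe(); print(s['opening'],s['tool_pos']-P[0])
st(cov(c,.15,y,0),.12); bot.hold(.2); print('load',bot.observe()['contact_force'])
st(covE(-.05,.15,18),.2); st(covE(-.05,.075,18),.15); 
print(st(covE(-.05,.053,18),.05,stop_force=10)); bot.hold(.2)
s=bot.observe(); print(s['time_s'],s['contact_force'],s['opening'])
im,m=snap('scene','fit1.png',(150,140,280,250),5)
E
```

```text
-8.73561124279095e-05 [ 0.00070999 -0.00068887  0.00172587]
load [ 0.60336222  1.00762852 -0.77854978]
False
82.8917 [0.26915842 0.13594951 0.34824238] 0.00016554850025313355
```

View pics/fit1.png

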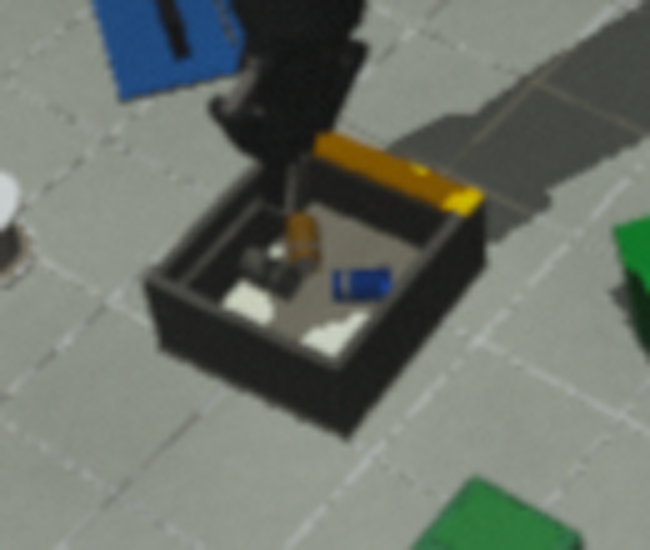

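The gripper missed the bar: it closed empty and the cover is still on the bench. The spares are untouched. Backing out to look.

```bash
python3 - <<'E'
from h import *
st(covE(-.05,.15,18),.15); bot.grip(.05)
im,m=look((.441,-.352),'cover3.png'); np.save('pics/cover3_m.npy',m,allow_pickle=True); uv=proj(m,[.441,-.352,0])[0]
print('cover',rect(m,nearblob(cmask(im,'blue'),uv,100),.005)); print('bar',rect(m,nearblob(cmask(im,'black'),uv,60),.04))
t=bot.read_camera('scene'); mt=bot.camera_model('scene')
cv2.imwrite('pics/v4.png',np.vstack([cv2.resize(im[30:200,150:370],(660,510)),cv2.resize(t[100:190,140:250],(660,540))])[:,:,::-1][::1,::1])
a=cv2.imread('pics/v4.png'); cv2.imwrite('pics/v4.png',cv2.resize(a,None,fx=.57,fy=.57))
print(bot.observe()['time_s'])
E
```

```text
cover ((443.7457580566406, -355.0550537109375), (120.76791381835938, 142.64938354492188), 54.65108108520508)
bar ((459.7171630859375, -365.9842834472656), (67.6333236694336, 13.998866081237793), 54.241519927978516)
86.1167
```

View pics/v4.png

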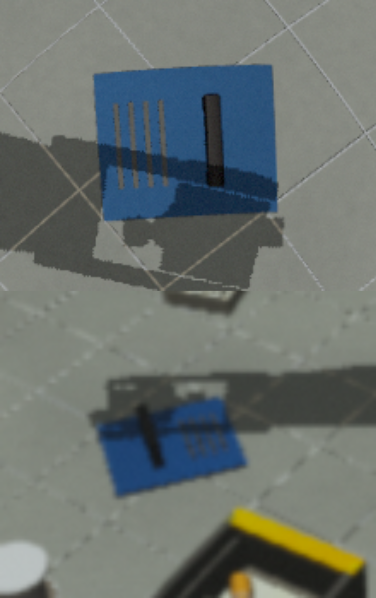

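```bash
python3 - <<'E'
from h import *
u=U(-35.4); c=(np.array([.4437,-.3551])+np.array([.4597,-.3660])-.02*u)/2; y=-35.4; print(c)
P=cov(c,0,y,0); bot.grip(.06); bot.move_to(P[0]+[0,0,.06],P[1]); bot.hold(.2); f0=bot.observe()['contact_force']
i1=bot.read_camera('wrist'); 
st((P[0]+[0,0,.02],P[1]),.1); st(P,.05); bot.hold(.2); s=bot.observe(); print(f0,s['contact_force'],s['tool_pos']-P[0],s['orientation'],s['opening'])
i2=bot.read_camera('wrist'); t=bot.read_camera('scene')
cv2.imwrite('pics/v5.png',np.vstack([np.hstack([cv2.resize(i[90:330,150:370],(396,300)) for i in(i1,i2)]),np.hstack([cv2.resize(t[110:170,150:238],(396,300)),np.zeros((300,396,3),np.uint8)])])[:,:,::-1])
E
```

```text
[ 0.44354872 -0.35475719]
[ 0.53116327 -0.47054001  0.36935255] [ 1.66117883e+00 -6.83084142e-01 -6.21002160e-04] [ 0.00022759 -0.00023963  0.00037492] [1.79959642e+02 5.96631954e-03 5.45996733e+01] 0.059969517817649406
```

View pics/v5.png

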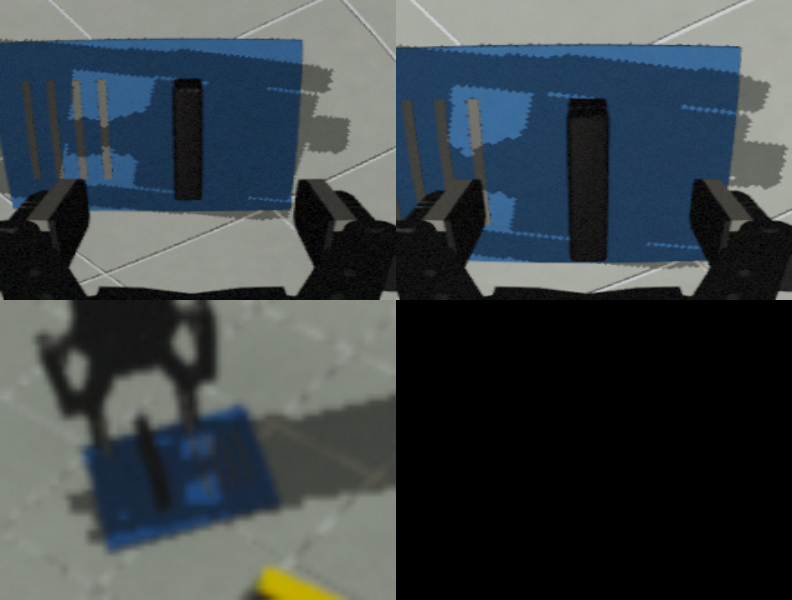

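```bash
python3 - <<'E'
from h import *
m=bot.camera_model('wrist'); s=bot.observe(); Rm=rot(s['orientation'])
f=lambda P:(((proj(m,P)-[150,90])*[396/220,300/240])+[396,0]).round(0).tolist()
c=np.array([.44355,-.35476]);u=U(-35.4);v=U(54.6)
print('tcp',f(s['tool_pos']),'grasp',f(s['tool_pos']-.019*Rm[:,2]))
for y in(-.035,0,.035): print('bar',y,f([*(c+.02*u+y*v),.04]))
print('fingers +-30 at tcp, and 13 behind',f(s['tool_pos']+.03*Rm[:,1]),f(s['tool_pos']-.03*Rm[:,1]),f(s['tool_pos']+.03*Rm[:,1]-.013*Rm[:,2]))
ms=bot.camera_model('scene')
def pp(P):
    q=(np.array(P)-ms['position'])@rot(ms['attitude']); return ((np.array([ms['cx']+ms['fx']*q[0]/q[2],ms['cy']+ms['fy']*q[1]/q[2]])-[150,110])*[4.5,5]+[0,300]).round()
print('scene tcp',pp(s['tool_pos']),'fingers',pp(s['tool_pos']+.03*Rm[:,1]),pp(s['tool_pos']-.03*Rm[:,1]),'bar',pp([*(c+.02*u-.035*v),.04]),pp([*(c+.02*u+.035*v),.04]))
bot.grip(.02,30); s=bot.observe(); print(s['opening'],s['grip_force']); bot.grip(0,30); s=bot.observe(); print(s['opening'],s['grip_force'],s['contact_force'])
i=bot.read_camera('wrist'); t=bot.read_camera('scene')
cv2.imwrite('pics/v6.png',np.hstack([cv2.resize(i[90:330,150:370],(396,300)),cv2.resize(t[110:170,150:238],(396,300))])[:,:,::-1])
E
```

```text
tcp [[587.0, 173.0]] grasp [[587.0, 190.0]]
bar -0.035 [[586.0, 264.0]]
bar 0 [[586.0, 197.0]]
bar 0.035 [[586.0, 115.0]]
fingers +-30 at tcp, and 13 behind [[676.0, 173.0]] [[498.0, 173.0]] [[682.0, 184.0]]
scene tcp [150. 468.] fingers [114. 477.] [185. 459.] bar [136. 413.] [154. 471.]
0.020009203828018338 0.0
0.010088373200890581 29.249209463596344 [-0.50563756  0.49633169  0.92128176]
```

View pics/v6.png

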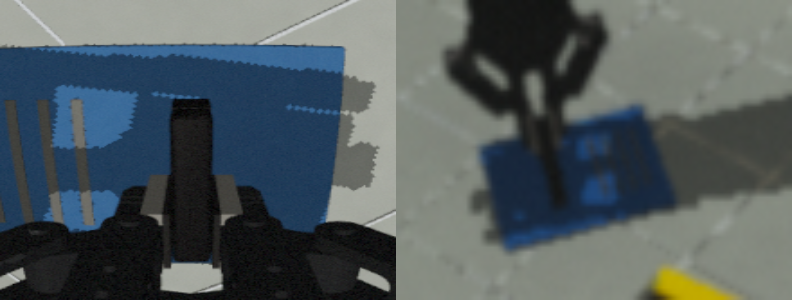

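Now the bar is gripped (10.1 mm opening). I'll firm the grip in steps and test-lift.

```bash
python3 - <<'E'
from h import *
c=np.array([.44355,-.35476]); y=-35.4
for f in(50,80):
    bot.grip(0,f); s=bot.observe(); print(s['opening'],s['grip_force'])
st(cov(c,.02,y,0),.05); bot.hold(.3); s=bot.observe(); print('lift',s['opening'],s['grip_force'],s['contact_force'])
if s['opening']>.006:
    st(cov(c,.12,y,0),.12); bot.hold(.2); s=bot.observe(); print(s['opening'],s['contact_force'],s['moment'],s['time_s'])
E
```

```text
0.008614264708513333 48.860008120536804
0.006850932653979746 78.52899575605989
lift 0.006284305117963982 78.38935900479555 [ 0.0047903  -0.54291059 -3.00795882]
0.006216237015492942 [-0.19718924  0.18491767 -2.36275507] [ 0.01555805 -0.08864884  0.03505471] 92.1
```

```bash
python3 - <<'E'
from h import *
st(covE(-.048,.15,18),.15); st(covE(-.048,.08,18),.12); print(st(covE(-.048,.0535,18),.04,stop_force=8)); bot.hold(.3)
s=bot.observe(); print(s['time_s'],s['opening'],s['contact_force'],s['moment'])
t=bot.read_camera('scene'); w=bot.read_camera('wrist')
cv2.imwrite('pics/v7.png',np.hstack([cv2.resize(t[145:235,165:265],(400,360)),cv2.resize(w[30:330,100:420],(384,360))])[:,:,::-1])
E
```

```text
False
96.2833 0.006443998804224379 [ 0.23151191 -0.88008968 -2.39366415] [-0.07282083  0.26365101  0.03534528]
```

View pics/v7.png

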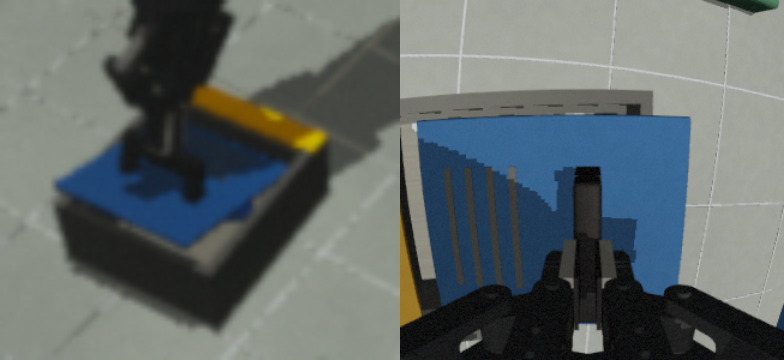

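The cover is tilted in place, with its -x edge down inside the recess opening and short of the lip. Sliding under and lowering.

```bash
python3 - <<'E'
from h import *
def rep(t): s=bot.observe(); print(t,s['contact_force'].round(1),s['moment'].round(2),round(s['opening'],4),round(s['time_s'],1))
print(st(covE(-.0725,.0535,18),.03,stop_force=12)); rep('slid')
for th,z in((14,.053),(10,.052),(7,.0515)):
    h=st(covE(-.0725,z,th),.03,stop_force=15); rep(th)
    if h: print('hit'); break
E
```

```text
False
slid [ 0.  -0.7 -3. ] [-0.05  0.3  -0.02] 0.0064 97.3
14 [-0.1 -0.4 -3.3] [0.   0.25 0.  ] 0.0063 97.7
10 [-0.3  0.3 -3. ] [ 0.01  0.17 -0.01] 0.0066 98.1
7 [ 0.2  0.  -3.2] [-0.03  0.03  0.04] 0.0064 98.5
```

```bash
python3 - <<'E'
from h import *
def rep(t): s=bot.observe(); print(t,s['contact_force'].round(1),s['moment'].round(2),round(s['opening'],4),round(s['time_s'],1))
for th,z in((4,.051),(2,.0505),(0,.050),(0,.0490)):
    h=st(covE(-.0722,z,th),.02,stop_force=10); rep((th,h))
    if h: break
bot.hold(.3); rep('end'); t=covE(-.0722,.05,0); print(bot.observe()['tool_pos']-t[0],bot.observe()['orientation'],t[1])
E
```

```text
(4, False) [-0.2 -0.5 -2.5] [-0.02  0.06 -0.01] 0.0062 98.9
(2, False) [-0.1  0.3 -2. ] [-0.    0.01  0.04] 0.0066 99.2
(0, False) [-1.1  0.1 -0.1] [-0.03  0.03  0.01] 0.0063 99.5
(0, False) [-2.6  0.2  5.7] [ 0.07  0.44 -0.05] 0.0067 99.8
end [-2.4 -0.2  5.5] [0.06 0.44 0.02] 0.0065 100.1
[ 0.00043822 -0.00010771  0.00025338] [1.79928294e+02 2.22204724e-02 9.45019738e+01] [180.    0.   94.5]
```

Seated, with contact at ledge height. Now I'll release, back off, and check the cover and all three cups.

```bash
python3 - <<'E'
from h import *
bot.grip(.03); p=bot.observe()['tool_pos']; bot.move_straight(p+[0,0,.12],v=.08); 
im,m=look(HO,'fit2.png',yaw=0); uv=proj(m,[*HO,.055])[0]
b=nearblob(cmask(im,'blue'),uv,100); r=rect(m,b,.055); print('cover',r)
bar=nearblob(cmask(im,'black')&(cv2.erode(cv2.morphologyEx(b.astype(np.uint8),cv2.MORPH_CLOSE,np.ones((25,25))),np.ones((9,9)))>0),uv,70); print('bar',rect(m,bar,.09),'expected',(HO+.02*U(HY))*1000)
bot.set_joints([59.84,7.093,94.555,0,78.352,-4.733]); t=bot.read_camera('top')
cv2.imwrite('pics/v8.png',np.hstack([cv2.resize(im[20:220,140:370],(400,348)),cv2.resize(t[100:320,80:340],(400,348))])[:,:,::-1])
print(bot.observe()['time_s'],bot.observe()['contact_force'])
E
```

```text
cover ((607.9398193359375, -99.137451171875), (133.5176544189453, 121.07054138183594), 4.438503742218018)
bar ((622.4734497070312, -97.96553039550781), (12.087166786193848, 68.44660186767578), 4.7209601402282715) expected [623.03834667 -97.83081809]
106.5083 [0.46757526 0.24302894 0.47216873]
```

View pics/v8.png

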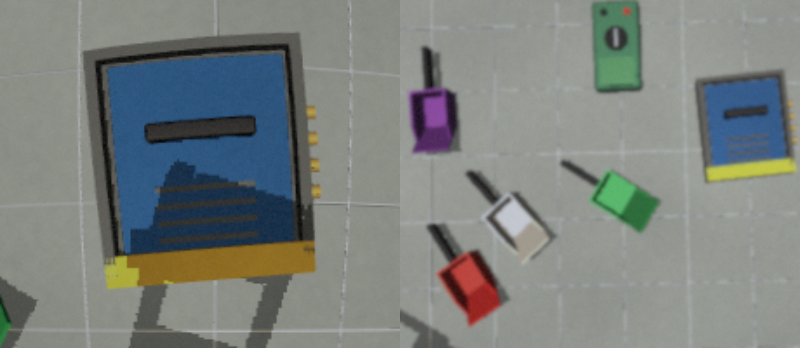

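The cover lies flat under the lip; its bar is within 1 mm of the expected spot and yaw is 4.4–4.7° against the housing's 4.5°. All three cups stand upright and empty, and the meter and spool were not touched. Handing in.

```bash
python3 -c "
from station import bot
print(bot.finish_job())"
```

```text
the job is handed in; nothing more can be done
None
```

The job is handed in at about 107 s of the 210 s limit, and no verdict came back: all three spares were seen in the well, the cover lies flat under the lip after one missed first grasp, the cups stand upright and empty, and the gripper is clear.

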